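# Shut the dish incubator

### The job

Put the culture dish away in the little bench incubator by pushing only: with the fingertips push the pulled-out tray fully home, and only then push the glass door round until it is fully shut. Pick nothing up and do not touch the dish, which must stay lying flat on the tray, and leave the other things where they stand. Finish with the hand clear of everything.

Things in the scene. Friction and masses are not known exactly. Their poses are not given: they have to be found in the camera images.
- incubator: White box-shaped bench incubator, fixed to the bench, 220 deep (x) x 220 wide (y) x 112 mm high, open at the front. Origin: centre of its underside, on the bench. Its own x points from the front to the back, y to its left, z up; the front plane is at x = -110 mm. Its yaw on the bench varies.
- tray (a joint): How far the tray is pulled out towards the incubator's -x, in m: 0 = fully home (front panel flush with the incubator's front plane, against a stop), up to 0.14. It has light friction (about 1.5 N), no spring and stays where it is left.
- tray_front (a point): Middle of the upper edge of the outer face of the tray's blue front panel. The panel is 194 wide (y), 10 thick (x) and 72 mm high and hangs 16 to 88 mm above the bench; its outer face looks to the incubator's -x. Behind it is a shallow aluminium tray 184 mm wide, 185 mm deep, with 18 mm side walls, open above. The tray has no handle.
- tray_floor (a point): Centre of the upper face of the tray's floor (20 mm above the bench), 92 mm behind the front panel's outer face; moves with the tray.
- door (a joint): Opening angle of the door in rad: 0 = shut across the front, 1.57 = standing straight out towards the incubator's -x, up to 2.1. Light hinge friction (about 0.06 N m), no spring, no latch; it stays where it is left.
- door_hinge (a point): Upper end of the door's upright hinge axis, at the incubator's left front corner, 8 mm in front of the front plane, 106 mm above the bench. At door angle a the door runs from here in the direction (-sin a, -cos a) in the incubator's x, y; its outer face looks to (-cos a, +sin a).
- door_edge (a point): Upper corner of the door's free edge, in the middle of its thickness, 210 mm from the hinge axis. The door is a black frame with a glass pane, 208 long, 12 thick, 100 mm high (6 to 106 mm above the bench). A small aluminium knob (16 mm across, standing 16 mm out) sits on the outer face 194 mm from the hinge axis, half-way up.
- dish_mid (a point): Centre, half-way up, of the loose round culture dish (58 mm across, 16 mm high, pink with a clear lid) that lies on the tray.
- bottle: Loose amber bottle, 56 mm across, 105 mm high, white cap; origin at the centre of its underside. A bystander.
- beaker: Loose glass beaker, 64 mm across, 80 mm high; origin at the centre of its underside. A bystander.
- jar: Loose small white jar with an orange lid, 44 mm across, 60 mm high; origin at the centre of its underside. A bystander.
- slip_box: Loose small cardboard box, 75 x 50 x 35 mm high; origin at the centre of its underside. A bystander.
Things that resemble listed ones, but are neither listed nor needed, are in the scene too. Of the things like the part that bears dish_mid, leave any that is purple or turquoise; of the rest the smaller one is meant.

How it is judged:
By the outcome, as a careful person would: the job done as asked, in the order asked, and still so for the second after the job is handed in, with the robot touching nothing.
It also fails if it takes over 50 s, if anything falls off the work surface, if the arm or the gripper's body presses on something with over 40 N, if the wrist force passes 120 N, or if a joint passes its speed limit or range.

### The arm

A 7-joint arm with a two-finger parallel gripper is mounted at the origin on the work surface. World frame = base frame: x ahead of the robot, y to its left, z up, the work surface at z = 0. Lengths are in m, angles in rad, forces in N, time in s.
With the tool pointing down it reaches from about 0.425 to 0.875 m from the base axis. Payload 4.7 kg.
Tool frame: the origin (TCP) lies on the mounting face of the last link; the fingertips stand 173 mm ahead of it and the grasp point (between the pads) lies 155 mm ahead of it; z points along the fingers, y is the direction in which the jaws open and shut (so a half turn about z gives the same grasp; the last joint's range is limited). The gripper opens to 85 mm and grips with 20 to 120 N. Pads are 22 mm wide; open, the fingers measure 114 mm over their backs; the gripper's body (76 mm by 85 mm) begins 54 mm behind the grasp point. The pads swing forward as they close: fully open they stand 13 mm farther back than shut.
Start: joints at [1.341, 0.321, -0.07, 1.45, 0.023, 1.371, -0.057], TCP at [0.157, -0.631, 0.405] pointing down, gripper open.
Joint ranges: [-2.86, 2.86], [-0.3, 2.09], [-1.38, 1.24], [0.06, 2.45], [-1.56, 4.7], [0.09, 2.05], [-2.69, 2.69]. Speed limits (rad/s): [2.57, 2.57, 3.14, 3.14, 3.14, 3.14, 3.14].

### API

Orientations are given as a 3x3 rotation matrix whose columns are the frame's x, y, z axes.
In Python, from cell import env, cams gives the robot as it stands.
- The arm moves only by the shell command python3 -m pendant 'ROWS' [OPENING] [FORCE]. ROWS is a JSON object of lists of equal length, an entry for each row: "offset": the shift along the tool's x, y, z in m, a list of three; "twist": the turn, a rotation vector about the tool's x, y, z in degrees, a list of three. A call has 1 to 8 rows; each row shifts and turns the commanded pose from where the row before left it, along the tool's axes as they then stand; what a row does not reach is not made up. A row lasts 1/12 s, in which the tool goes at most 41.7 mm and 7.16 degrees, less where a joint would pass 70% of its speed; a pose out of reach is approached as far as the arm can. A call is refused whole if a number of a shift passes 0.0417 or a number of a turn 7.16, either way. A call with a gripper value outside its range is refused whole. OPENING is the opening, from 0 (shut) to 1 (fully open), set as the call begins (- or left out, the last holds). The fingers move at their own pace and stop on an object; FORCE is the grip in N (left out, the last holds). Time passes only in rows, so rows that do not move let the fingers close. It gives the time, the measured TCP pose, the force and the opening at its end, in the units of the state.
- env.observe(): the state, without advancing time (a new reading comes with each control period).
- cams.get_image(name): name is "side" or "top"; returns a dict with "frame" (480x640x3 uint8, red, green, blue), "fx", "fy", "cx", "cy" (pixels), "camera_from_world" (4x4, takes a point from world to camera coordinates). Camera axes: x right, y down, z forward; pixel columns grow to the right and rows downward; lengths in m; the calibration is good to about 2 mm. A picture is of the moment at which its call begins. There is no depth.
- env.job_done(): hands the job in, once; it reports no verdict.
The state is a dict: "clock": time; "qpos": joint angles; "qd": joint speeds; "joint_torque": joint torques, N m; "position": TCP position; "ee_rot": TCP orientation; "force": force on the tool from outside, world axes, zero at the start; "ft_torque": the same for the moment, N m; "gripper_width": finger opening in m.
Only numpy, scipy, OpenCV 4.12 (cv2) and the standard library are available. Lean on these libraries where they do the work, as an engineer would, in place of code of your own. Each camera call takes 0.05 s, during which the arm holds its last target.

## Working session

There is one attempt and no reset: what is moved stays moved. The work goes in short steps, Python scripts to look and compute and a shell command to move; the robot and the scene stay as the last step left them, time stands still between calls to the robot, and variables do not carry over. Pictures are saved under pics/ and viewed, and the job is handed in when it is done.

```bash
mkdir -p pics; ls
python3 - <<'E'
from cell import env,cams
import cv2,numpy as np
for n in("side","top"):
    d=cams.get_image(n); cv2.imwrite(f"pics/{n}0.png",d["frame"][:,:,::-1]); print(n,d["fx"],d["fy"],d["cx"],d["cy"]);print(np.round(d["camera_from_world"],4).tolist())
s=env.observe();print(s["clock"],s["position"],s["ee_rot"],s["gripper_width"])
E
```

```text
pics
side 499.6976396158751 499.6976396158751 316.64407941967244 253.99748173017815
[[0.8721, -0.489, -0.0182, -0.5012], [-0.3853, -0.6633, -0.6415, 0.2591], [0.3016, 0.5665, -0.7669, 0.8834], [0.0, 0.0, 0.0, 1.0]]
top 473.9308391039707 473.9308391039707 315.19375965768427 236.69550538931722
[[0.0001, -0.9995, 0.032, -0.0342], [-0.993, -0.0039, -0.1177, 0.5455], [0.1178, -0.0317, -0.9925, 0.9593], [0.0, 0.0, 0.0, 1.0]]
0.1 [ 0.156849   -0.63060194  0.40371438] [[ 9.70425271e-01  2.41401267e-01 -4.70144432e-04]
 [ 2.41401719e-01 -9.70423836e-01  1.67013324e-03]
 [-5.30670826e-05 -1.73423318e-03 -9.99998495e-01]] 0.08507363536223254
```

View pics/side0.png

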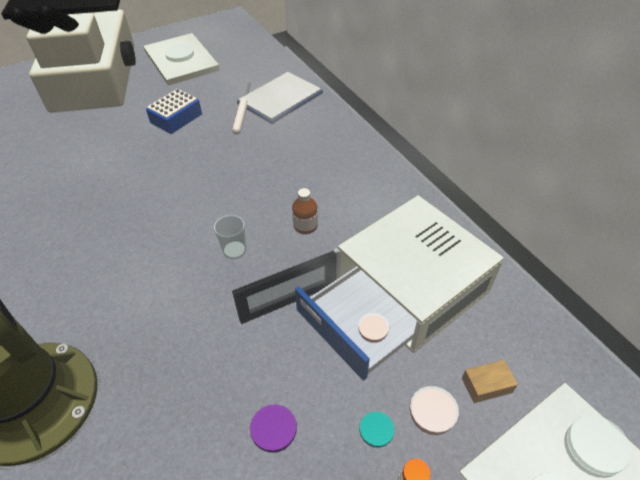

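View pics/top0.png

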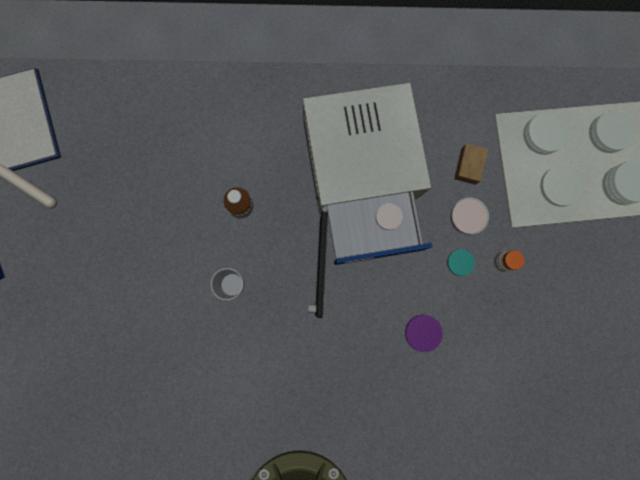

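The dish that is meant is the small pink one lying on the tray (top 390,216; side 374,327). The larger pink dish on the bench (top 470,216), the purple one (424,333) and the turquoise one (461,262) are decoys. Next I measure positions and check a crop.

```bash
cat > h.py <<'E'
from cell import env,cams
import cv2,numpy as np
def ray(d,u,v):
    M=np.array(d["camera_from_world"]);R=M[:3,:3];c=-R.T@M[:3,3]
    return c,R.T@np.array([(u-d["cx"])/d["fx"],(v-d["cy"])/d["fy"],1.])
def pl(d,u,v,z):
    c,r=ray(d,u,v);return c+r*(z-c[2])/r[2]
def proj(d,p):
    M=np.array(d["camera_from_world"]);q=M[:3,:3]@p+M[:3,3];return d["fx"]*q[0]/q[2]+d["cx"],d["fy"]*q[1]/q[2]+d["cy"]
E
python3 - <<'E'
from h import *
t=cams.get_image("top");s=cams.get_image("side")
a=cv2.resize(t["frame"][70:330,200:540],None,fx=2.3,fy=2.3,interpolation=2)[:,:,::-1];cv2.imwrite("pics/ct.png",a)
a=cv2.resize(s["frame"][180:400,200:520],None,fx=2.5,fy=2.5,interpolation=2)[:,:,::-1];cv2.imwrite("pics/cs.png",a)
hsv=cv2.cvtColor(t["frame"],cv2.COLOR_RGB2HSV)
m=cv2.inRange(hsv,(100,120,40),(125,255,255));m[:, :300]=0;m[:, 460:]=0
c=max(cv2.findContours(m,0,2)[0],key=cv2.contourArea);r=cv2.minAreaRect(c);print("panel",cv2.boxPoints(r).tolist())
g=cv2.cvtColor(t["frame"],cv2.COLOR_RGB2GRAY)
f=(cv2.inRange(hsv,(0,0,125),(180,60,255)));f[:, :295]=0;f[:,440:]=0;f[205:]=0
c=max(cv2.findContours(f,0,2)[0],key=cv2.contourArea);ap=cv2.approxPolyDP(c,8,True)[:,0];print("top",ap.tolist())
for p in ap: print(pl(t,*p,.112).round(4))
for n,u,v,z in[("pL",336,262,.088),("pR",430,247,.088),("hinge",325,208,.106),("edge",320,316,.106),("dish",390,216,.036),("bottle",234,197,.105),("beaker",227,284,.08),("jar",514,260,.06),("box",474,164,.035)]: print(n,pl(t,u,v,z).round(4))
E
```

```text
panel [[335.43243408203125, 258.5945739746094], [430.7838134765625, 242.7026824951172], [431.5946044921875, 247.56756591796875], [336.24322509765625, 263.45947265625]]
top [[409, 83], [304, 98], [322, 204], [430, 186]]
[ 0.8489 -0.2197  0.112 ]
[ 0.8144 -0.0082  0.112 ]
[ 0.6002 -0.0438  0.112 ]
[ 0.6374 -0.2563  0.112 ]
pL [ 0.4891 -0.0723  0.088 ]
pR [ 0.5194 -0.2595  0.088 ]
hinge [ 0.5934 -0.0499  0.106 ]
edge [ 0.3852 -0.0399  0.106 ]
dish [ 0.5898 -0.1908  0.036 ]
bottle [0.6143 0.1275 0.105 ]
beaker [0.4461 0.1412 0.08  ]
jar [ 0.4959 -0.4402  0.06  ]
box [ 0.7042 -0.3748  0.035 ]
```

View pics/ct.png

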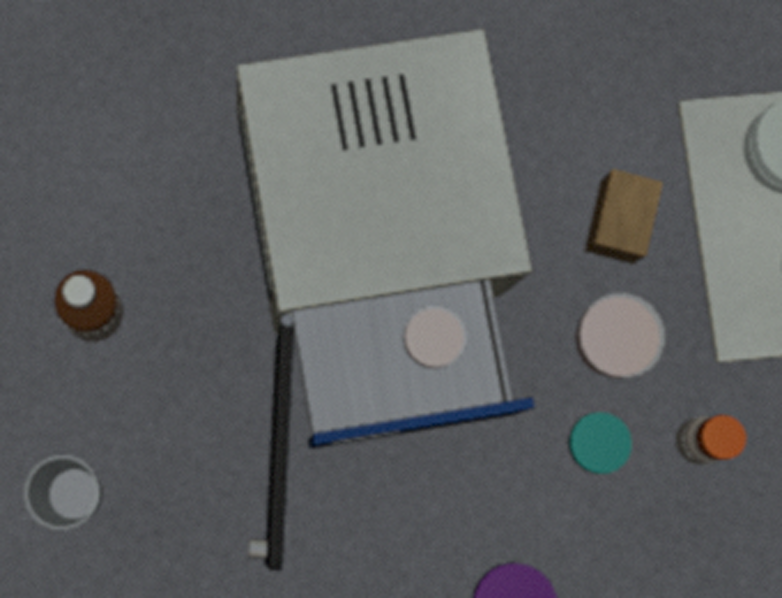

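View pics/cs.png

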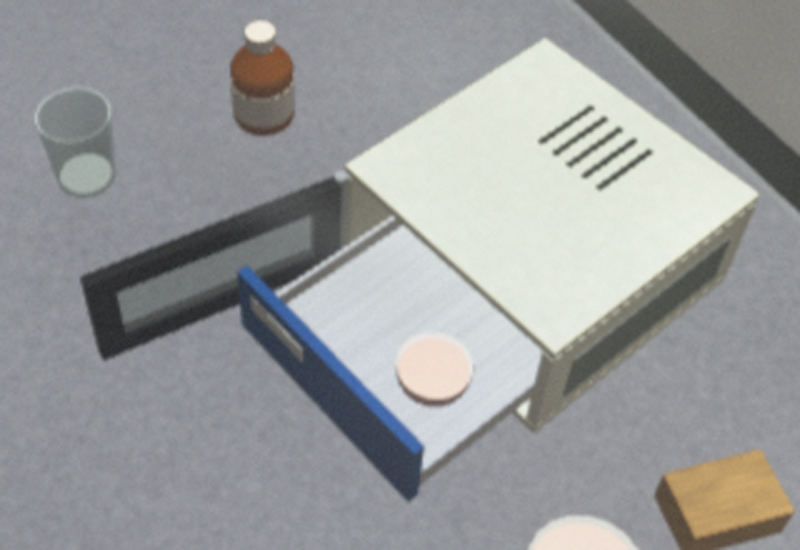

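The enlarged crop confirms it: the small pink dish lies on the aluminium tray. Measured values:

| Quantity | Value |
|---|---|
| Incubator yaw | about 9.7° |
| Tray pulled out | about 0.115 m |
| Door angle | about 1.79 rad |

I'll shut the fingers, turn 4.3° and move to a point in front of the panel.

```bash
python3 -m pendant '{"offset":[[0,0,0],[0.0225,-0.0249,0],[0.0225,-0.0249,0],[0.0225,-0.0249,0],[0.0225,-0.0249,0],[0.0225,-0.0249,0],[0.0225,-0.0249,0],[0.0225,-0.0249,0]],"twist":[[0,0,4.3],[0,0,0],[0,0,0],[0,0,0],[0,0,0],[0,0,0],[0,0,0],[0,0,0]]}' 0 20
python3 -m pendant '{"offset":[[0.0225,-0.0249,0],[0.0225,-0.0249,0],[0.0225,-0.0249,0],[0.0225,-0.0249,0],[0.0225,-0.0249,0],[0.0225,-0.0249,0],[0.0225,-0.0249,0],[0.0225,-0.0249,0]],"twist":[[0,0,0],[0,0,0],[0,0,0],[0,0,0],[0,0,0],[0,0,0],[0,0,0],[0,0,0]]}'
```

```text
clock: 0.87
position: [0.2835, -0.4309, 0.4046]
ee_rot: [[0.986, 0.168, -0.0], [0.168, -0.986, -0.0], [-0.0, 0.0, -1.0]]
force: [-0.4, 0.4, 0.1]
gripper_width: -0.0003
clock: 1.53
position: [0.4273, -0.2043, 0.4048]
ee_rot: [[0.986, 0.168, 0.0], [0.168, -0.986, -0.001], [-0.0, 0.001, -1.0]]
force: [0.1, -0.9, 0.0]
gripper_width: 0.0
```

```bash
python3 -m pendant '{"offset":[[0.0,-0.025,0.0],[0,0,0.03],[0,0,0.03],[0,0,0.03],[0,0,0.03],[0,0,0.03],[0,0,0.0235],[0,0,0]],"twist":[[0,0,0],[0,0,0],[0,0,0],[0,0,0],[0,0,0],[0,0,0],[0,0,0],[0,0,0]]}'
python3 - <<'E'
from h import *
for n in("side","top"):
    d=cams.get_image(n);f=d["frame"]
    f=f[180:400,150:470] if n=="side" else f[70:330,200:520]
    cv2.imwrite(f"pics/{n}1.png",cv2.resize(f,None,fx=2.3,fy=2.3,interpolation=2)[:,:,::-1])
E
```

```text
clock: 2.2
position: [0.4202, -0.1803, 0.2268]
ee_rot: [[0.986, 0.168, -0.008], [0.168, -0.986, 0.005], [-0.007, -0.006, -1.0]]
force: [-0.8, 1.3, -0.5]
gripper_width: -0.0002
```

View pics/side1.png

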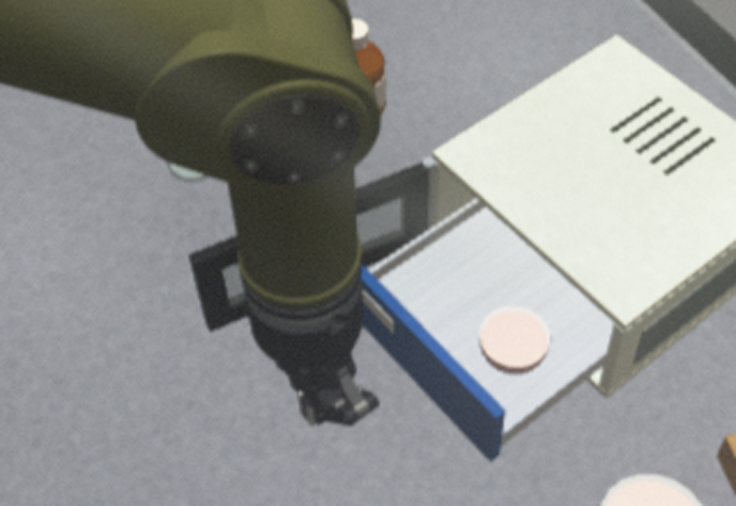

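View pics/top1.png

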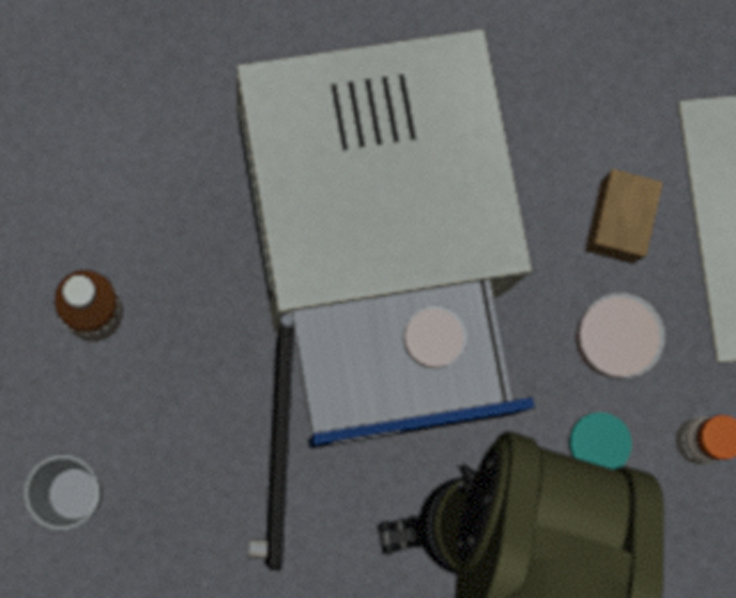

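Run:
```python
from h import *
s=env.observe();p=np.array(s["position"]);R=np.array(s["ee_rot"])
print(p,R.round(4).tolist(),s["force"])
for n,o in(("top",(200,70)),("side",(150,180))):
    d=cams.get_image(n);q=np.array(proj(d,p+R[:,2]*.173));print(n,q,(q-o)*2.3)
```

```text
[ 0.42252207 -0.18113949  0.23112646] [[0.9858, 0.1682, -0.0012], [0.1682, -0.9858, 0.001], [-0.0011, -0.0012, -1.0]] [0.1826295  0.08620767 0.672492  ]
top [388.77933078 296.13694241] [434.19246078 520.11496755]
side [290.32504943 357.63231651] [322.74761368 408.55432797]
```

Tip is where expected and clear of the panel by about 70 mm. Approaching, then pushing slowly.

```bash
python3 -m pendant '{"offset":[[0.012,0,0],[0.012,0,0],[0.012,0,0],[0.012,0,0],[0.006,0,0],[0.006,0,0],[0.006,0,0],[0.006,0,0]],"twist":[[0,0,0],[0,0,0],[0,0,0],[0,0,0],[0,0,0],[0,0,0],[0,0,0],[0,0,0]]}'
python3 -m pendant '{"offset":[[0.008,0,0],[0.008,0,0],[0.008,0,0],[0.008,0,0],[0.008,0,0],[0.008,0,0],[0.008,0,0],[0.008,0,0]],"twist":[[0,0,0],[0,0,0],[0,0,0],[0,0,0],[0,0,0],[0,0,0],[0,0,0],[0,0,0]]}'
python3 - <<'E'
from h import *
for n in("side","top"):
    d=cams.get_image(n);f=d["frame"]
    f=f[180:400,150:470] if n=="side" else f[70:330,200:520]
    cv2.imwrite(f"pics/{n}2.png",cv2.resize(f,None,fx=2.3,fy=2.3,interpolation=2)[:,:,::-1])
E
```

```text
clock: 3.07
position: [0.4941, -0.1691, 0.231]
ee_rot: [[0.986, 0.168, -0.001], [0.168, -0.986, 0.0], [-0.001, -0.0, -1.0]]
force: [-0.3, 0.4, 0.2]
gripper_width: 0.0001
clock: 3.73
position: [0.5574, -0.1584, 0.2309]
ee_rot: [[0.986, 0.168, -0.001], [0.168, -0.986, -0.0], [-0.001, -0.0, -1.0]]
force: [-1.4, -1.0, -1.3]
gripper_width: 0.0001
```

View pics/side2.png

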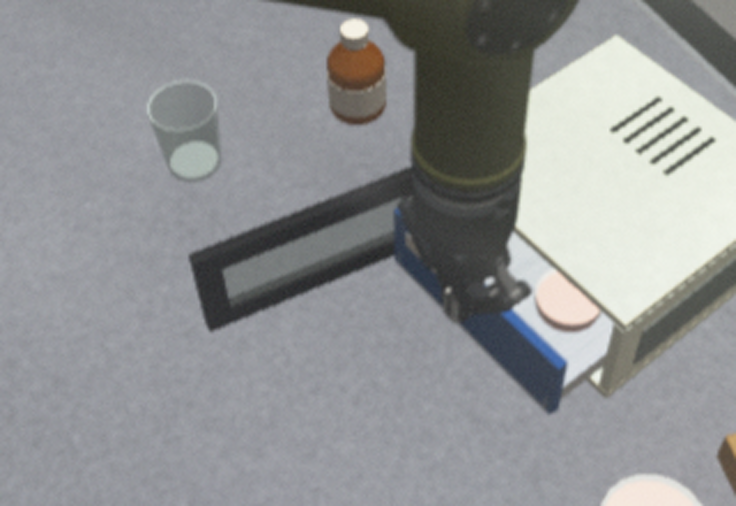

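Tray is sliding in with the dish riding along flat. About 50 mm remains.

```bash
python3 -m pendant '{"offset":[[0.008,0,0],[0.008,0,0],[0.008,0,0],[0.008,0,0],[0.005,0,0],[0.003,0,0],[0.003,0,0],[0,0,0]],"twist":[[0,0,0],[0,0,0],[0,0,0],[0,0,0],[0,0,0],[0,0,0],[0,0,0],[0,0,0]]}'
python3 -m pendant '{"offset":[[0.002,0,0],[0.002,0,0],[0,0,0]],"twist":[[0,0,0],[0,0,0],[0,0,0]]}'
```

```text
clock: 4.5
position: [0.5999, -0.151, 0.2313]
ee_rot: [[0.986, 0.168, 0.001], [0.168, -0.986, 0.0], [0.001, 0.0, -1.0]]
force: [-0.2, -0.3, -0.4]
gripper_width: -0.0002
clock: 4.75
position: [0.6032, -0.1505, 0.2312]
ee_rot: [[0.986, 0.168, 0.0], [0.168, -0.986, -0.0], [0.0, 0.0, -1.0]]
force: [-0.1, 0.6, -0.0]
gripper_width: 0.0002
```

```bash
for i in 1 2; do python3 -m pendant '{"offset":[[0.002,0,0],[0.002,0,0],[0,0,0]],"twist":[[0,0,0],[0,0,0],[0,0,0]]}' | grep -E 'pos|force'; done
```

```text
position: [0.6056, -0.1507, 0.2304]
force: [-7.1, -1.1, 2.2]
position: [0.6069, -0.1511, 0.229]
force: [-15.6, -3.3, 3.3]
```

Force rises sharply with no further travel, so the tray is at its stop. Backing off and looking.

```bash
python3 -m pendant '{"offset":[[-0.02,0,0],[-0.03,0,0],[-0.03,0,0],[0,0,-0.03],[0,0,-0.03],[0,0,-0.03],[0,0,-0.03],[0,0,-0.01]],"twist":[[0,0,0],[0,0,0],[0,0,0],[0,0,0],[0,0,0],[0,0,0],[0,0,0],[0,0,0]]}'
python3 - <<'E'
from h import *
for n in("side","top"):
    d=cams.get_image(n);f=d["frame"]
    f=f[180:400,150:470] if n=="side" else f[70:330,200:520]
    cv2.imwrite(f"pics/{n}3.png",cv2.resize(f,None,fx=2.3,fy=2.3,interpolation=2)[:,:,::-1])
E
```

```text
clock: 5.92
position: [0.5335, -0.1625, 0.3665]
ee_rot: [[0.986, 0.168, 0.008], [0.168, -0.986, -0.003], [0.007, 0.005, -1.0]]
force: [0.7, -0.3, -0.3]
gripper_width: 0.0002
```

View pics/side3.png

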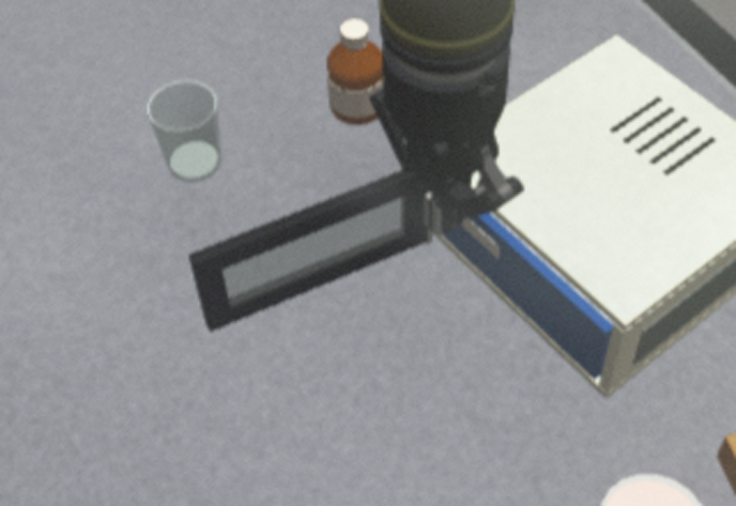

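View pics/top3.png

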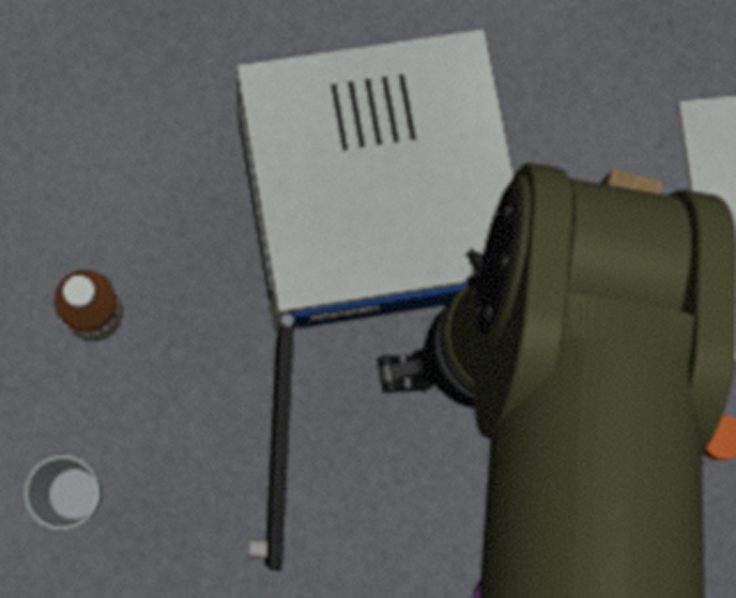

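Both views show the tray home: blue panel flush across the front (top crop 290–460, ~300) and the door still open. Next I go over the door to its outer side.

```bash
python3 -m pendant '{"offset":[[-0.006,-0.032,0],[-0.006,-0.032,0],[-0.006,-0.032,0],[-0.006,-0.032,0],[-0.006,-0.032,0],[-0.006,-0.032,0],[0,0,0],[0,0,0]],"twist":[[0,0,0],[0,0,0],[0,0,0],[0,0,0],[0,0,0],[0,0,0],[0,0,0],[0,0,0]]}'
python3 - <<'E'
from h import *
for n in("side","top"):
    d=cams.get_image(n);f=d["frame"]
    f=f[180:400,150:470] if n=="side" else f[70:330,200:520]
    cv2.imwrite(f"pics/{n}4.png",cv2.resize(f,None,fx=2.3,fy=2.3,interpolation=2)[:,:,::-1])
E
```

```text
clock: 6.68
position: [0.4635, 0.0223, 0.3598]
ee_rot: [[0.985, 0.172, -0.002], [0.172, -0.985, -0.001], [-0.002, 0.0, -1.0]]
force: [0.2, -0.6, 0.0]
gripper_width: 0.0001
```

View pics/top4.png

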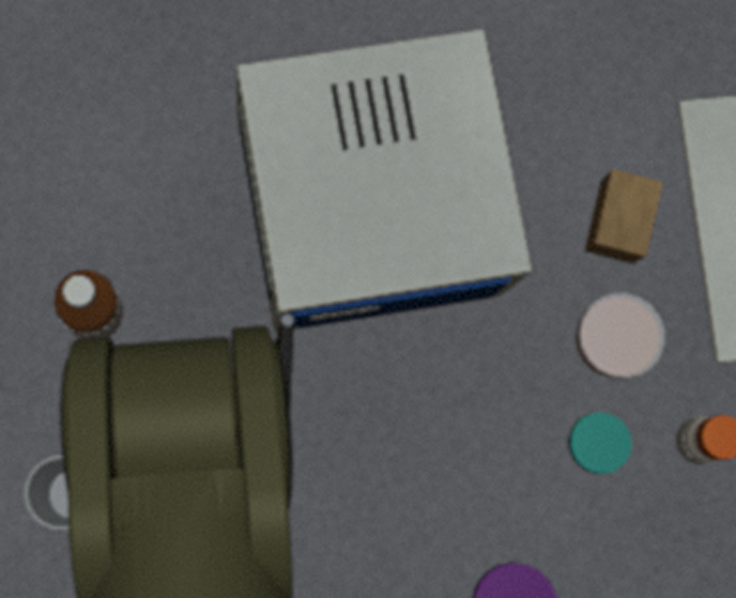

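Top view: gripper is left of the door, clear of the beaker and bottle. Descending and computing the arc.

```bash
python3 -m pendant '{"offset":[[0,0,0.0215],[0,0,0.0215],[0,0,0.0215],[0,0,0.0215],[0,0,0.0215],[0,0,0.0215],[0,0,0],[0,0,0]],"twist":[[0,0,0],[0,0,0],[0,0,0],[0,0,0],[0,0,0],[0,0,0],[0,0,0],[0,0,0]]}'
python3 - <<'E'
from h import *
d=cams.get_image("side");f=d["frame"][180:400,150:470]
cv2.imwrite("pics/side5.png",cv2.resize(f,None,fx=2.3,fy=2.3,interpolation=2)[:,:,::-1])
y=np.radians(9.7);ex=np.array([np.cos(y),np.sin(y)]);ey=np.array([-ex[1],ex[0]])
H=np.array([.5934,-.0499]);r=.13
s=env.observe();p=np.array(s["position"][:2]);R=np.array(s["ee_rot"]);print(s["position"])
tx,ty=R[:2,0],R[:2,1]
for a in np.r_[1.79,np.arange(1.7,-.01,-.1)]:
    D=-np.sin(a)*ex-np.cos(a)*ey;N=-np.cos(a)*ex+np.sin(a)*ey
    q=H+r*D+N*(.006+.011*abs(N@tx)+.0145*abs(N@ty))
    print(round(a,2),q.round(4),"d tool mm",np.round([1e3*(q-p)@tx,1e3*(q-p)@ty],1));p=q
E
```

```text
clock: 7.45
position: [0.464, 0.0195, 0.231]
ee_rot: [[0.986, 0.166, -0.004], [0.166, -0.986, 0.001], [-0.003, -0.002, -1.0]]
force: [0.5, -0.8, 0.1]
gripper_width: -0.0
[0.46469338 0.01978063 0.2322236 ]
1.79 [ 0.4647 -0.0209] d tool mm [-6.8 40.1]
1.7 [ 0.4626 -0.0334] d tool mm [-4.1 11.9]
1.6 [ 0.4618 -0.0475] d tool mm [-3.2 13.8]
1.5 [ 0.4621 -0.0602] d tool mm [-1.8 12.6]
1.4 [ 0.4634 -0.0724] d tool mm [-0.7 12.3]
1.3 [ 0.466  -0.0845] d tool mm [ 0.5 12.4]
1.2 [ 0.4698 -0.0966] d tool mm [ 1.7 12.5]
1.1 [ 0.4748 -0.1084] d tool mm [ 3.  12.5]
1.0 [ 0.4811 -0.1197] d tool mm [ 4.3 12.3]
0.9 [ 0.4886 -0.1306] d tool mm [ 5.6 11.9]
0.8 [ 0.4973 -0.1407] d tool mm [ 6.9 11.4]
0.7 [ 0.5071 -0.15  ] d tool mm [ 8.1 10.8]
0.6 [ 0.518  -0.1583] d tool mm [ 9.3 10. ]
0.5 [ 0.5298 -0.1655] d tool mm [10.5  9.1]
0.4 [ 0.5425 -0.1715] d tool mm [11.5  8. ]
0.3 [ 0.5559 -0.1761] d tool mm [12.4  6.8]
0.2 [ 0.5698 -0.1792] d tool mm [13.2  5.4]
0.1 [ 0.5841 -0.1809] d tool mm [13.8  4. ]
-0.0 [ 0.5985 -0.1809] d tool mm [14.2  2.5]
```

View pics/side5.png

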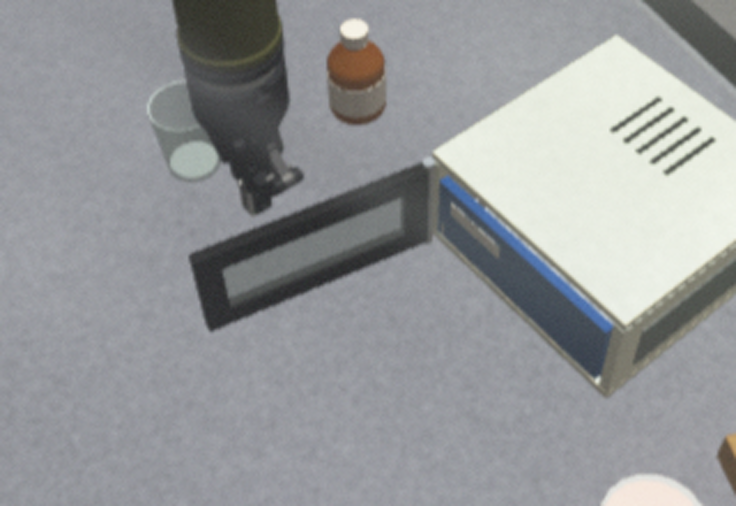

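```bash
python3 -m pendant '{"offset":[[-0.002,0.013,0],[-0.002,0.013,0],[-0.003,0.014,0],[-0.004,0.012,0],[-0.003,0.014,0],[-0.002,0.0125,0],[-0.001,0.0125,0],[0.0005,0.0125,0]],"twist":[[0,0,0],[0,0,0],[0,0,0],[0,0,0],[0,0,0],[0,0,0],[0,0,0],[0,0,0]]}'
python3 - <<'E'
from h import *
d=cams.get_image("side");f=d["frame"][180:400,150:470]
cv2.imwrite("pics/side6.png",cv2.resize(f,None,fx=2.3,fy=2.3,interpolation=2)[:,:,::-1])
E
```

```text
clock: 8.17
position: [0.4672, -0.0849, 0.2346]
ee_rot: [[0.986, 0.168, 0.006], [0.168, -0.986, -0.001], [0.005, 0.002, -1.0]]
force: [2.9, 2.9, 5.2]
gripper_width: 0.0002
```

View pics/side6.png

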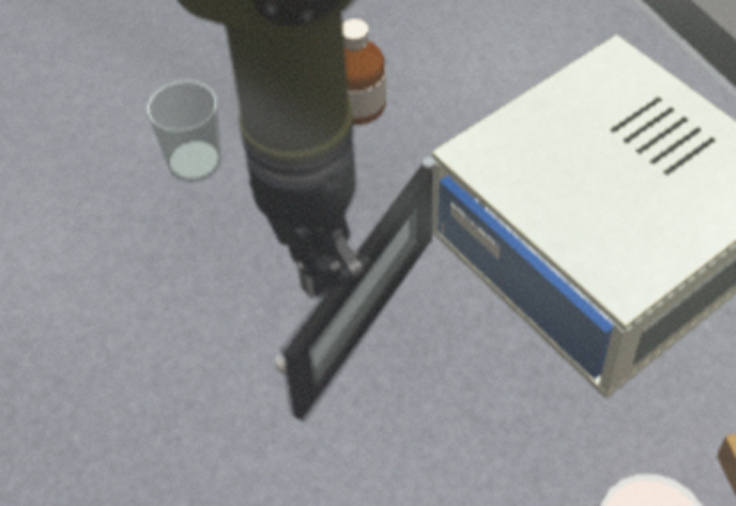

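Door is turning (free edge now near crop 300,400). Continuing round the arc.

```bash
python3 -m pendant '{"offset":[[0.0015,0.0125,0],[0.003,0.0125,0],[0.0045,0.0125,0],[0.0055,0.012,0],[0.007,0.0115,0],[0.008,0.011,0],[0.0095,0.010,0],[0,0,0]],"twist":[[0,0,0],[0,0,0],[0,0,0],[0,0,0],[0,0,0],[0,0,0],[0,0,0],[0,0,0]]}'
python3 - <<'E'
from h import *
for n in("side","top"):
    d=cams.get_image(n);f=d["frame"]
    f=f[180:400,150:470] if n=="side" else f[70:330,200:520]
    cv2.imwrite(f"pics/{n}7.png",cv2.resize(f,None,fx=2.3,fy=2.3,interpolation=2)[:,:,::-1])
print(env.observe()["force"],env.observe()["position"])
E
```

```text
clock: 8.88
position: [0.5204, -0.1607, 0.2344]
ee_rot: [[0.986, 0.166, 0.006], [0.166, -0.986, -0.002], [0.005, 0.003, -1.0]]
force: [1.0, -0.9, 9.0]
gripper_width: 0.0
[ 0.15324267 -0.85660909  9.30065436] [ 0.51939839 -0.16010063  0.23447272]
```

View pics/side7.png

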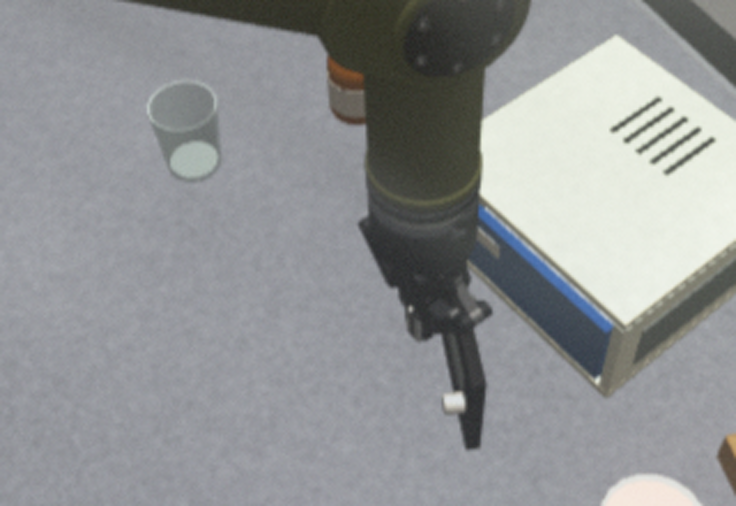

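The 9 N upward force means a finger knuckle is resting on the door's top edge (0.106 m). I'll raise the tool 12 mm, which still leaves about 35 mm of fingertip on the door.

```bash
python3 -m pendant '{"offset":[[0,0,-0.006],[0,0,-0.006],[0,0,0],[0,0,0]],"twist":[[0,0,0],[0,0,0],[0,0,0],[0,0,0]]}'
python3 - <<'E'
from h import *
d=cams.get_image("top");f=d["frame"][70:330,200:520]
cv2.imwrite("pics/top8.png",cv2.resize(f,None,fx=2.3,fy=2.3,interpolation=2)[:,:,::-1])
E
```

```text
clock: 9.32
position: [0.5176, -0.1586, 0.2445]
ee_rot: [[0.986, 0.168, 0.0], [0.168, -0.986, -0.0], [0.0, 0.0, -1.0]]
force: [-0.6, -0.3, 0.1]
gripper_width: -0.0
```

View pics/top8.png

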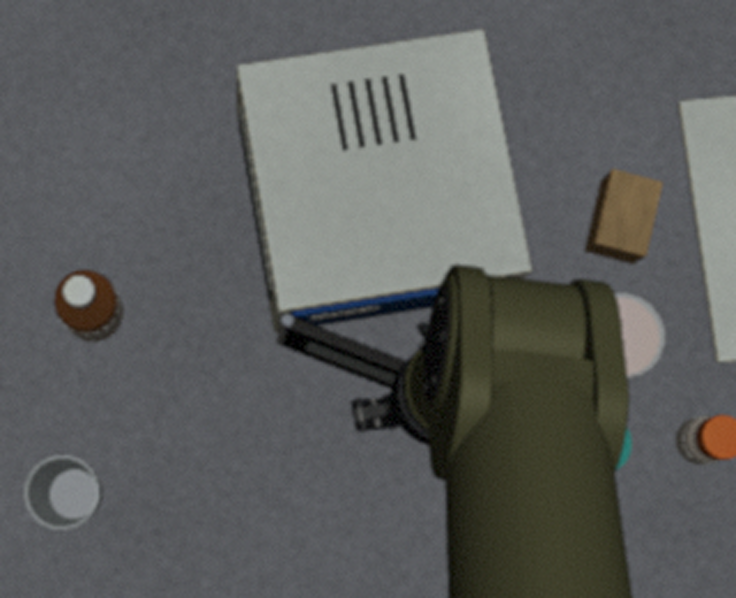

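Force is zero again and the door is at about 0.6 rad. Finishing the arc.

```bash
python3 -m pendant '{"offset":[[0.0052,0.0046,0],[0.0052,0.0045,0],[0.0057,0.004,0],[0.0057,0.004,0],[0.0062,0.0034,0],[0.0062,0.0034,0],[0.0066,0.0027,0],[0.0066,0.0027,0]],"twist":[[0,0,0],[0,0,0],[0,0,0],[0,0,0],[0,0,0],[0,0,0],[0,0,0],[0,0,0]]}'
python3 -m pendant '{"offset":[[0.006,0.002,0],[0.005,0.001,0],[0.004,0.001,0],[0.004,0.001,0],[0.003,0.001,0],[0,0,0],[0,0,0]],"twist":[[0,0,0],[0,0,0],[0,0,0],[0,0,0],[0,0,0],[0,0,0],[0,0,0]]}'
```

```text
clock: 10.03
position: [0.57, -0.1796, 0.244]
ee_rot: [[0.986, 0.168, -0.0], [0.168, -0.986, 0.0], [-0.0, -0.0, -1.0]]
force: [-1.6, 1.3, 0.4]
gripper_width: 0.0
clock: 10.62
position: [0.5922, -0.1817, 0.2443]
ee_rot: [[0.986, 0.168, 0.0], [0.168, -0.986, -0.0], [0.0, 0.0, -1.0]]
force: [-0.6, 0.5, -0.2]
gripper_width: 0.0001
```

```bash
for i in 1 2; do python3 -m pendant '{"offset":[[0.002,0,0],[0.002,0,0],[0,0,0]],"twist":[[0,0,0],[0,0,0],[0,0,0]]}' | grep -E 'pos|force'; done
```

```text
position: [0.5962, -0.181, 0.2443]
force: [-0.2, -0.1, -0.4]
position: [0.599, -0.1807, 0.2441]
force: [-6.6, -1.6, 4.0]
```

```bash
python3 -m pendant '{"offset":[[0.002,0,0],[0.001,0,0],[0,0,0],[0,0,0]],"twist":[[0,0,0],[0,0,0],[0,0,0],[0,0,0]]}' | grep -E 'pos|force'
```

```text
position: [0.6, -0.1807, 0.2439]
force: [-14.5, -0.3, 9.8]
```

Stop reached at the predicted position, with 15 N on the wrist. Backing straight off, then up and aside.

```bash
python3 -m pendant '{"offset":[[-0.005,0,0],[-0.015,0,0],[-0.03,0,0],[-0.03,0,0],[0,0,-0.03],[0,0,-0.03],[0,0,-0.03],[0,0,-0.03]],"twist":[[0,0,0],[0,0,0],[0,0,0],[0,0,0],[0,0,0],[0,0,0],[0,0,0],[0,0,0]]}'
python3 -m pendant '{"offset":[[0,0.03,-0.02],[0,0.03,-0.02],[0,0.03,0],[0,0.03,0],[0,0.03,0],[0,0.03,0],[0,0.03,0],[0,0,0]],"twist":[[0,0,0],[0,0,0],[0,0,0],[0,0,0],[0,0,0],[0,0,0],[0,0,0],[0,0,0]]}'
python3 - <<'E'
from h import *
for n in("side","top"):
    d=cams.get_image(n);f=d["frame"]
    if n=="top":
        for u,v in[(0,0)]: pass
    f=f[180:400,150:470] if n=="side" else f[70:330,200:520]
    cv2.imwrite(f"pics/{n}9.png",cv2.resize(f,None,fx=2.3,fy=2.3,interpolation=2)[:,:,::-1])
E
```

```text
clock: 12.12
position: [0.5239, -0.1929, 0.3657]
ee_rot: [[0.986, 0.168, 0.001], [0.168, -0.986, -0.0], [0.001, 0.0, -1.0]]
force: [0.9, -0.6, 0.5]
gripper_width: 0.0002
clock: 12.78
position: [0.5578, -0.4075, 0.4027]
ee_rot: [[0.987, 0.16, -0.001], [0.16, -0.987, -0.003], [-0.001, 0.003, -1.0]]
force: [-2.4, 0.5, -0.4]
gripper_width: -0.0001
```

View pics/side9.png

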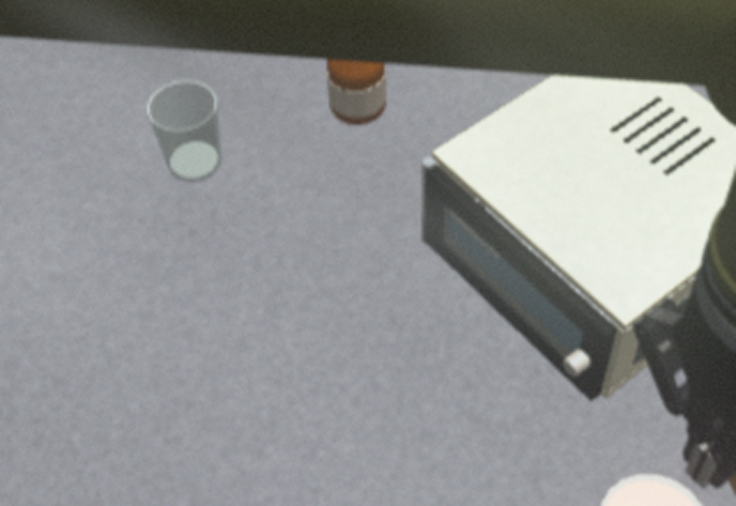

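View pics/top9.png

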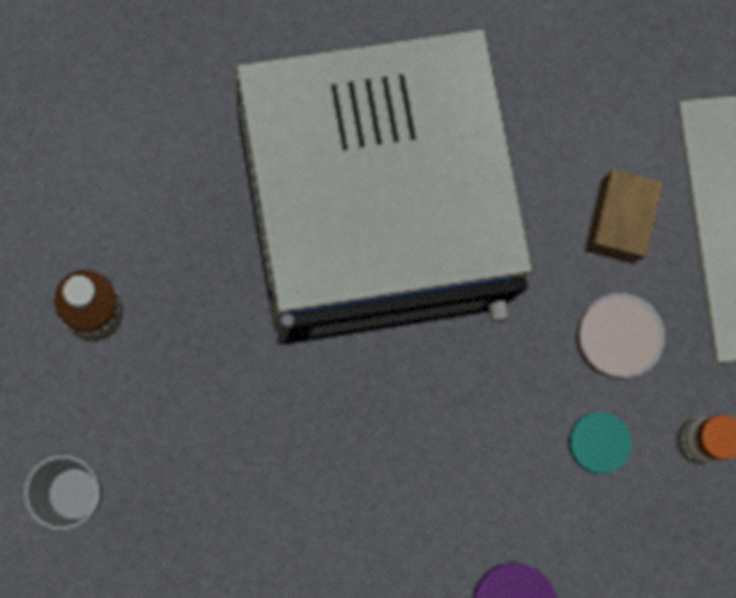

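The door is shut and parallel to the front, with the knob at top crop (498,310). The bottle, beaker, box and jar are where they were, and the hand is clear.

```bash
python3 -m pendant '{"offset":[[0,0,0],[0,0,0],[0,0,0],[0,0,0]],"twist":[[0,0,0],[0,0,0],[0,0,0],[0,0,0]]}'
python3 -c "
from cell import env
print(env.job_done())"
```

```text
clock: 13.22
position: [0.5596, -0.399, 0.4048]
ee_rot: [[0.986, 0.17, 0.001], [0.17, -0.986, -0.0], [0.0, 0.001, -1.0]]
force: [-0.4, 1.0, 0.4]
gripper_width: 0.0004
the job is handed in; nothing more can be done
None
```

The culture dish is put away: I pushed the tray home first, then pushed the glass door shut, and handed the job in at 13.2 s.

- **Tray:** with the closed fingertips I pushed it to its stop, reaching about 16 N. The pictures afterwards showed the blue panel flush with the front. The dish lay flat in the last view of it, part-way in. It could not be seen once inside, and I never touched it.
- **Door:** I pushed it round by its outer face to its stop, reaching about 15 N sideways. The last pictures show it shut and parallel to the front.
- **Last checks:** the bottle, beaker, box and jar look unmoved. The hand stands clear, with wrist force near zero.
- **One fault:** partway through the door swing a finger knuckle rested on the door's top edge with about 9 N, below the 40 N limit. I raised the hand 12 mm and the force went back to zero before I carried on.

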